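# Unstack the medicine piles onto their mats

## Task

Set out the medicines: take apart the two piles on the bamboo tray and put each thing in the middle of its own place: the yellow-lidded pill organizer lengthwise along the yellow mat, the blue-lidded one lengthwise along the blue mat, the green pocket pill box lengthwise along the green mat, and the pill bottle standing on the round cork coaster. Keep all four the right way up the whole time, and leave the glass tumbler standing where it is.

Things in the scene. Friction and masses are not known exactly. Their poses are not given: they have to be found in the camera images.
- organizer_yellow: Pale grey seven-day pill organizer, seven yellow lids in a row: closed block 140 long (x) x 40 wide (y) x 25 mm high, flat top, 0.09 kg. Origin: centre of its underside, z up. Starts as the bottom of a pile on the fixed bamboo tray (200 x 240, top 16 mm over the table), bottle or pocket box within 15 mm of its middle on top. Organizers lie side by side, centres about 110 mm apart.
- organizer_blue: The same organizer with seven blue lids, 140 (x) x 40 (y) x 25 mm, 0.09 kg; origin at the centre of its underside, z up. At the start the bottom of the other pile.
- pill_bottle: Upright round orange pill bottle with white label and white twist cap, diameter 38, height 70 mm, 0.06 kg; the cap is the top 18 mm and as wide as the bottle. Origin at the centre of its underside, z up along its axis. At the start it stands on one of the two organizers.
- pocket_box: Green pocket pill box with a white seam, 62 long (x) x 36 wide (y) x 22 mm high, 0.04 kg. Origin at the centre of its underside, z up. At the start it lies on the other organizer, its length roughly along that organizer.
- mat_yellow: Flat yellow mat fixed to the table, 160 long (x) x 60 wide (y) x 4 mm thick: the place of the yellow organizer. Origin at the centre of its underside, on the table; its top is 4 mm higher. Either way round is good.
- mat_blue: Flat blue mat fixed to the table, 160 (x) x 60 (y) x 4 mm: the place of the blue organizer. Origin at the centre of its underside. Either way round is good.
- mat_green: Flat green mat fixed to the table, 85 (x) x 60 (y) x 4 mm: the place of the pocket box. Origin at the centre of its underside. Either way round is good.
- coaster: Round cork coaster fixed to the table, diameter 66, 4 mm thick: the place of the pill bottle. Origin at the centre of its underside.
- tumbler: Empty glass tumbler beyond the tray, rim diameter 68, height 95 mm. Origin: centre of its underside, z up. To be left alone. Other bystanders: an aluminium spring clip and a red nail buffer, each 12 mm high, lie between the two places at either side of the tray; a wooden massage roller, 34 mm high, lies beyond the tray.

How it is judged:
By the outcome, as a careful person would: the job done as asked, in the order asked, and still so for the second after the job is handed in, with the robot touching nothing.
It also fails if it takes over 93 s, if anything falls off the work surface, if the arm or the gripper's body presses on something with over 40 N, if the wrist force passes 120 N, or if a joint passes its speed limit or range.

## Robot

A 7-joint arm with a two-finger parallel gripper is mounted at the origin on the work surface. World frame = base frame: x ahead of the robot, y to its left, z up, the work surface at z = 0. Lengths are in m, angles in rad, forces in N, time in s.
With the tool pointing down it reaches from about 0.425 to 0.95 m from the base axis. Payload 4.7 kg.
Tool frame: the origin (TCP) lies on the centre line of the jaws, within the pads' length; the fingertips stand ahead of it and the grasp point (between the pads) lies 11 mm behind it (tcp_to_tips is the z of the fingertips in the tool frame, in m); z points along the fingers, y is the line along which they close (so a half turn about z gives the same grasp; the last joint's range is limited). The gripper opens to 85 mm and grips with 20 to 120 N. Pads are 22 mm wide; open, the fingers measure 114 mm over their backs; the gripper's body (76 mm by 85 mm) begins 54 mm behind the grasp point. The pads swing forward as they close: fully open they stand 13 mm farther back than shut.
Start: joints at [-1.189, 0.469, -0.049, 1.532, 0.024, 1.141, -0.082], TCP at [0.27, 0.619, 0.239] pointing down, gripper open.
Joint ranges: [-2.59, 2.59], [-0.33, 1.99], [-1.39, 1.29], [0.1, 2.45], [-1.04, 4.18], [0.21, 1.99], [-2.66, 2.66]. Speed limits (rad/s): [2.57, 2.57, 3.14, 3.14, 3.14, 3.14, 3.14].

## Interface

Orientations are given as a rotation vector (axis times angle).
In Python, from bench import get_state, camera, sign_off, recognise, trace, place_of, tcp_to_tips gives the robot as it stands.
- The arm moves only by the shell command python3 -m creep 'ROWS' [FORCE]. ROWS is JSON, a list that holds one entry, the list of rows, each a list of 7 numbers: the shift along the tool's x, y, z in cm, then the turn, a rotation vector about the tool's x, y, z in degrees, then the opening, from 0 (shut) to 1 (fully open). In form: [[[x, y, z, rx, ry, rz, gripper], ...]]. A call has 1 to 20 rows; each row is the pose to reach, as a shift and turn from the pose commanded when the call began, along the tool's axes at that moment; what a row does not reach only later rows make up. A row lasts 1/8 s, in which the tool goes at most 62.5 mm and 10.7 degrees, less where a joint would pass 70% of its speed; a pose out of reach is approached as far as the arm can. A call with a gripper value outside its range is refused whole. The fingers move at their own pace and stop on an object; FORCE is the grip in N (left out, the last holds). Time passes only in rows, so rows that repeat a pose let the fingers close. It gives the time, the measured TCP pose, the force, the opening and the grip force at its end, in the units of the state.
- get_state(): the state, without advancing time (a new reading comes with each control period).
- camera(name): name is "side" or "top"; returns a dict with "img" (480x640x3 uint8, red, green, blue), "camera_matrix" (3x3 intrinsics, pixels), "rvec" (rotation vector, rad) and "tvec" (3), from world to camera coordinates, as OpenCV has them. Camera axes: x right, y down, z forward; pixel columns grow to the right and rows downward; lengths in m; the calibration is good to about 2 mm. A picture is of the moment at which its call begins. There is no depth.
- sign_off(): hands the job in; it is judged then, once.
Trained networks look in a picture, given as the dict that the camera call returned (one of the last four; its "shot" number tells which), for a name from the list of things; names that differ only in an ending like _2 or _b are one class to them, and where a whole thing is asked for, a point or a joint stands for the part that bears it (a point fixed in the world has none). Each returns a list of dicts, best first, with "conf" (0 to 1); they miss things now and then, are a little off and sometimes report something else, mostly with a low value. They report only what shows in the picture. A call takes as long as a camera call.
- recognise(picture, name): "uv" ([column, row] in pixels, amid what is visible of it).
- trace(picture, name): "mask" (480x640 bool, what is visible of it) and "uv" ([column, row] in pixels, amid what is visible of it).
- place_of(picture, name): "uv" ([column, row] in pixels: a listed point, or the origin of a listed thing).
The state is a dict: "time_s": time; "joints": joint angles; "dq": joint speeds; "effort": joint torques, N m; "eef_pos": TCP position; "tcp_rot": TCP orientation; "force": force on the tool from outside, world axes, zero at the start; "moment": the same for the moment, N m; "gripper_width": opening from 0.0 (shut) to 1.0 (fully open); "grasp_force": force on a finger pad.
Only numpy, scipy, OpenCV 4.12 (cv2) and the standard library are available. Lean on these libraries where they do the work, as an engineer would, in place of code of your own. Each camera call takes 0.05 s, during which the arm holds its last target. There are 200 camera calls.

## Working session

There is one attempt and no reset: what is moved stays moved. The work goes in short steps, Python scripts to look and compute and a shell command to move; the robot and the scene stay as the last step left them, time stands still between calls to the robot, and variables do not carry over. Pictures are saved under pics/ and viewed, at most 14 in all, crops included, and the job is handed in when it is done.

```bash
mkdir -p pics; ls; cat > h.py <<'E'
import numpy as np, cv2
from bench import *
def ray(p,uv,z):
    R=cv2.Rodrigues(np.array(p["rvec"],float))[0]; t=np.array(p["tvec"],float).ravel()
    d=R.T@np.linalg.inv(p["camera_matrix"])@np.array([uv[0],uv[1],1.0]); c=-R.T@t
    return c+d*(z-c[2])/d[2]
def meas(p,name,z):
    r=trace(p,name)
    if not r: return None
    m=r[0]["mask"].astype(np.uint8)
    n,l,s,_=cv2.connectedComponentsWithStats(m)
    m=l==1+np.argmax(s[1:,4])
    cs=cv2.findContours(m.astype(np.uint8),cv2.RETR_EXTERNAL,cv2.CHAIN_APPROX_NONE)[0]
    c=max(cs,key=cv2.contourArea)[:,0]
    w=np.array([ray(p,q,z)[:2] for q in c],np.float32)*1000
    (cx,cy),(a,b),g=cv2.minAreaRect(w)
    if a<b: a,b,g=b,a,g+90
    g=(g+90)%180-90
    return dict(conf=round(r[0]["conf"],2),uv=np.round(r[0]["uv"]),c=(round(cx),round(cy)),size=(round(a),round(b)),ang=round(g,1))
E
python3 - <<'E'
from h import *
print(get_state(),tcp_to_tips)
for n in("top","side"):
    p=camera(n); cv2.imwrite(f"pics/{n}0.png",p["img"][:,:,::-1])
    R=cv2.Rodrigues(np.array(p["rvec"],float))[0]; print(n,-R.T@np.array(p["tvec"]).ravel(),p["camera_matrix"][0])
    if n=="top":
        for k,z in dict(organizer_yellow=.041,organizer_blue=.041,pill_bottle=.111,pocket_box=.063,mat_yellow=.004,mat_blue=.004,mat_green=.004,coaster=.004,tumbler=.095).items(): print(k,meas(p,k,z),[ (np.round(q["uv"]),round(q["conf"],2)) for q in place_of(p,k)[:2]])
E
```

```text
pics
{'time_s': 0.0, 'joints': array([-1.18888228,  0.46944907, -0.04860978,  1.53371794,  0.02411931,
        1.1410148 , -0.08230584]), 'dq': array([ 0.00127997, -0.00046602, -0.00106981, -0.00045643, -0.00168878,
       -0.00066094,  0.00072906]), 'effort': array([ 6.36305413e-04, -5.10301423e+01, -4.61401453e-02, -2.37701833e+01,
        1.07665861e-02,  7.64551631e-03, -1.37225932e-06]), 'eef_pos': array([0.2693184 , 0.61830553, 0.23824616]), 'tcp_rot': array([-0.6406374 , -3.07524708,  0.00310407]), 'force': array([-0.01581795,  0.01690233, -0.15911351]), 'moment': array([-0.01287757,  0.04189386, -0.04139994]), 'grasp_force': 0.0, 'gripper_width': 1.0020700705249732} 0.008
top [ 0.47910237 -0.01515759  0.99220271] [552.37927599   0.         317.96626789]
organizer_yellow {'conf': 0.94, 'uv': array([289., 286.]), 'c': (468, 37), 'size': (68, 41), 'ang': 18.8} [(array([286., 272.]), 0.6)]
organizer_blue {'conf': 0.67, 'uv': array([348., 256.]), 'c': (506, -62), 'size': (64, 41), 'ang': 10.5} [(array([348., 246.]), 0.74)]
pill_bottle {'conf': 0.7, 'uv': array([347., 241.]), 'c': 
[... 262 characters left out ...]
6, -288), 'size': (161, 62), 'ang': -14.8} [(array([480., 315.]), 0.66)]
mat_blue {'conf': 0.82, 'uv': array([474., 204.]), 'c': (631, -283), 'size': (162, 62), 'ang': -8.3} [(array([473., 203.]), 0.85), (array([290., 270.]), 0.36)]
mat_green {'conf': 0.57, 'uv': array([148., 314.]), 'c': (416, 293), 'size': (86, 61), 'ang': 17.5} [(array([147., 317.]), 0.93)]
coaster {'conf': 0.84, 'uv': array([148., 196.]), 'c': (632, 300), 'size': (64, 63), 'ang': 64.4} [(array([149., 195.]), 0.8)]
tumbler {'conf': 0.7, 'uv': array([378., 132.]), 'c': (732, -102), 'size': (81, 66), 'ang': 0.5} [(array([372., 143.]), 0.91)]
side [ 0.18701996 -0.60968087  0.73704479] [490.75690212   0.         316.5281041 ]
```

View pics/top0.png

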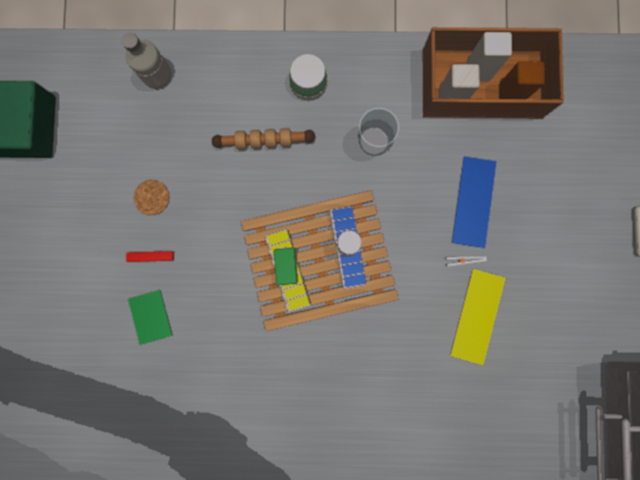

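View pics/side0.png

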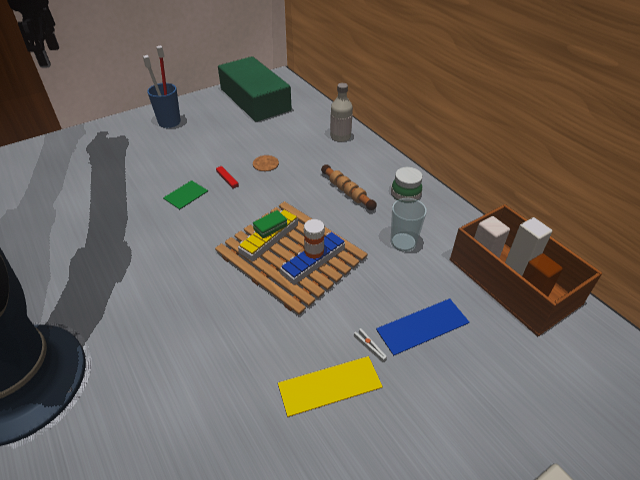

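Top view: the green box (285,266) lies on the yellow organizer (288,271), and the bottle (349,242) stands on the blue one (348,247). The mats, coaster, clip and buffer are all in clear view, and the sizes I measured match the ones given. In the side view the arm casts only a shadow over the table. I'll start with the pocket box.

```bash
cat >> h.py <<'E'
from scipy.spatial.transform import Rotation as Ro
def d(x,y,z,yaw=None,s=None):
    "tool-axes shift (cm) and turn (deg) to TCP (mm) with jaw line at world yaw (deg)"
    s=s or get_state(); R=Ro.from_rotvec(s["tcp_rot"]).as_matrix()
    v=R.T@(np.array([x,y,z])/10-s["eef_pos"]*100)
    cur=np.degrees(np.arctan2(R[1,1],R[0,1])); 
    a=0 if yaw is None else np.radians(yaw)
    T=R if yaw is None else np.array([[np.sin(a),np.cos(a),0],[-np.cos(a),np.sin(a),0],[0,0,-1.]])
    r=np.degrees(Ro.from_matrix(R.T@T).as_rotvec())
    print("cm",np.round(v,2),"deg",np.round(r,1),"jaw now",round(cur,1),"t",round(s["time_s"],2))
E
python3 - <<'E'
from h import *
d(508,52,140,96)
E
```

```text
Traceback (most recent call last):
  File "h.py", line 28, in d
    r=np.degrees(Ro.from_matrix(R.T@T).as_rotvec())
                 ~~~~~~~~~~~~~~^^^^^^^
  File "scipy/spatial/transform/_rotation.pyx", line 1143, in scipy.spatial.transform._rotation.Rotation.from_matrix
ValueError: Non-positive determinant (left-handed or null coordinate frame) in rotation matrix 0: [[-8.70020893e-01  4.93014847e-01 -7.74109960e-05]
 [ 4.93014853e-01  8.70020880e-01 -1.53858263e-04]
 [ 8.50522528e-06  1.72024674e-04  9.99999985e-01]].
```

```bash
sed -i 's/np.array(\[\[np.sin(a),np.cos(a),0\],\[-np.cos(a),np.sin(a),0\]/np.array([[-np.sin(a),np.cos(a),0],[np.cos(a),np.sin(a),0]/' h.py
python3 - <<'E'
from h import *
d(508,52,140,96)
E
```

```text
cm [-44.5  -42.45   9.93] deg [  0.   -0.  -29.5] jaw now 66.5 t 1.0
```

```bash
python3 -m creep '[[[-10,-9.5,2,0,0,-7,0.8],[-20,-19,4,0,0,-14,0.8],[-30,-29,6,0,0,-22,0.8],[-44.5,-42.5,9.9,0,0,-29.5,0.8],[-44.5,-42.5,9.9,0,0,-29.5,0.8],[-44.5,-42.5,9.9,0,0,-29.5,0.8],[-44.5,-42.5,9.9,0,0,-29.5,0.8],[-44.5,-42.5,9.9,0,0,-29.5,0.8],[-44.5,-42.5,9.9,0,0,-29.5,0.8],[-44.5,-42.5,9.9,0,0,-29.5,0.8],[-44.5,-42.5,9.9,0,0,-29.5,0.8],[-44.5,-42.5,9.9,0,0,-29.5,0.8],[-44.5,-42.5,9.9,0,0,-29.5,0.8]]]' 25
python3 - <<'E'
from h import *
print(tcp_to_tips); d(508,52,58,96)
p=camera("side"); cv2.imwrite("pics/side1.png",p["img"][:,:,::-1][100:420,100:520])
E
```

```text
time_s: 2.62
eef_pos: [0.5075, 0.0533, 0.1405]
tcp_rot: [-0.168, 3.137, 0.001]
force: [-0.1, 1.0, 0.2]
gripper_width: 0.8
grasp_force: 0.0
0.008
cm [-0.03 -0.14  8.25] deg [0.  0.  0.1] jaw now 96.1 t 2.62
```

View pics/side1.png

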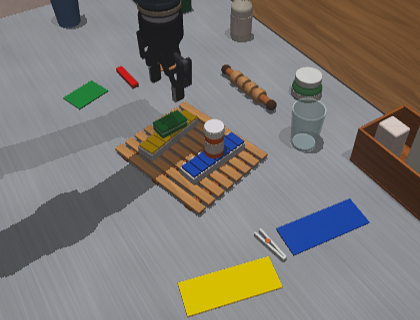

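The gripper hangs open above the box, with its near fingertip at about crop (180,97), full image (280,197). I'll work out the tip height from that pixel, then descend.

```bash
python3 - <<'E'
from h import *
p=camera("side")
for z in (.12,.13,.14,.15): print(z,ray(p,(280,197),z))
E
python3 -m creep '[[[0,-0.1,3,0,0,0,0.8],[0,-0.1,6,0,0,0,0.8],[0,-0.1,8.2,0,0,0,0.8],[0,-0.1,8.2,0,0,0,0.8],[0,-0.1,8.2,0,0,0,0.8]]]'
```

```text
0.12 [0.52984743 0.0418711  0.12      ]
0.13 [0.52429148 0.03131187 0.13      ]
0.14 [0.51873552 0.02075263 0.14      ]
0.15 [0.51317956 0.0101934  0.15      ]
time_s: 3.35
eef_pos: [0.5085, 0.0512, 0.0591]
tcp_rot: [-0.165, 3.136, 0.001]
force: [-0.2, -0.6, -0.6]
gripper_width: 0.801
grasp_force: 0.0
```

```bash
python3 -m creep '[[[0,0,0.6,0,0,0,0.8],[0,0,0.6,0,0,0,0.3],[0,0,0.6,0,0,0,0.3],[0,0,0.6,0,0,0,0.3],[0,0,0.6,0,0,0,0.3],[0,0,0.6,0,0,0,0.3],[0,0,0.6,0,0,0,0.3]]]' 30
python3 - <<'E'
from h import *
d(508,52,150,96);d(416,293,140,107.5)
E
```

```text
time_s: 4.22
eef_pos: [0.5083, 0.0506, 0.0527]
tcp_rot: [-0.163, 3.137, 0.0]
force: [0.2, -0.3, 4.9]
gripper_width: 0.412
grasp_force: 31.8
cm [ 0.    0.14 -9.73] deg [ 0.  0. -0.] jaw now 96.0 t 4.22
cm [ 6.65 25.07 -8.73] deg [  0.    0.  -11.5] jaw now 96.0 t 4.22
```

```bash
python3 -m creep '[[[0,0,-2,0,0,0,0.3],[0,0,-5,0,0,0,0.3],[0,0,-8,0,0,0,0.3],[1.5,6,-8.7,0,0,-3,0.3],[3,11,-8.7,0,0,-5,0.3],[4.3,16,-8.7,0,0,-7,0.3],[5.5,21,-8.7,0,0,-9,0.3],[6.3,24,-8.7,0,0,-11,0.3],[6.6,25.1,-8.7,0,0,-11.5,0.3],[6.6,25.1,-8.7,0,0,-11.5,0.3],[6.6,25.1,-8.7,0,0,-11.5,0.3]]]'
python3 - <<'E'
from h import *
p=camera("top"); cv2.imwrite("pics/top1.png",p["img"][:,:,::-1])
print(meas(p,"organizer_yellow",.041)); print(meas(p,"organizer_blue",.041)); print(meas(p,"pocket_box",.15))
d(416,293,17.5,107.5)
E
```

```text
time_s: 5.6
eef_pos: [0.4169, 0.2914, 0.1391]
tcp_rot: [0.472, -3.106, 0.002]
force: [-0.3, 0.3, 0.5]
gripper_width: 0.412
grasp_force: 31.0
{'conf': 0.63, 'uv': array([288., 271.]), 'c': (502, 48), 'size': (138, 40), 'ang': 18.2}
{'conf': 0.77, 'uv': array([350., 255.]), 'c': (507, -62), 'size': (66, 40), 'ang': 10.9}
{'conf': 0.67, 'uv': array([126., 330.]), 'c': (396, 278), 'size': (39, 18), 'ang': -62.6}
cm [ 0.05  0.09 12.18] deg [-0.   0.  -0.2] jaw now 107.3 t 5.8
```

View pics/top1.png

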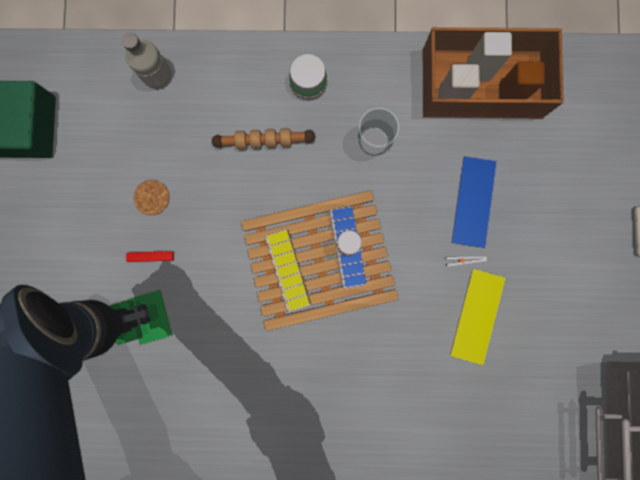

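The box is held over the green mat at about (150,318). The yellow organizer is now fully in view, with its middle at (288,271). I'll lower the box and release it.

```bash
python3 -m creep '[[[0,0.1,4,0,0,0,0.3],[0,0.1,8,0,0,0,0.3],[0,0.1,11,0,0,0,0.3],[0,0.1,12,0,0,0,0.3],[0,0.1,12.3,0,0,0,0.3],[0,0.1,12.3,0,0,0,0.3],[0,0.1,12.3,0,0,0,0.7],[0,0.1,12.3,0,0,0,0.7],[0,0.1,12.3,0,0,0,0.7],[0,0.1,9,0,0,0,0.7],[0,0.1,4,0,0,0,0.7],[0,0.1,0,0,0,0,0.7]]]'
python3 - <<'E'
from h import *
p=camera("top")
def pca(n):
    r=trace(p,n)
    if not r: return print(n,None)
    v,u=np.nonzero(r[0]["mask"]); w=np.array([ray(p,q,.041 if "org" in n else .004)[:2] for q in zip(u,v)])*1000
    c=w.mean(0); e,V=np.linalg.eigh(np.cov(w.T)); print(n,c.round(),np.sqrt(12*e).round(),np.degrees(np.arctan(V[1,1]/V[0,1])).round(1))
for n in("organizer_yellow","organizer_blue","mat_yellow","mat_blue"): pca(n)
print(meas(p,"pill_bottle",.111),[q["uv"] for q in place_of(p,"pill_bottle")])
s=get_state(); print(s["eef_pos"]); d(544,-55,150,100)
E
```

```text
time_s: 7.3
eef_pos: [0.416, 0.2944, 0.1411]
tcp_rot: [-0.477, 3.104, 0.001]
force: [0.2, 0.6, 0.1]
gripper_width: 0.7
grasp_force: 0.0
organizer_yellow [501.  47.] [ 39. 134.] 17.9
organizer_blue [540. -54.] [ 43. 155.] 10.7
mat_yellow [ 424. -287.] [ 59. 159.] -15.4
mat_blue [ 630. -283.] [ 59. 159.] -8.5
{'conf': 0.57, 'uv': array([345., 241.]), 'c': (545, -54), 'size': (41, 37), 'ang': -44.3} [[346.5, 245.3]]
[0.41503107 0.29358307 0.13797472]
cm [ -1.84 -37.12  -1.17] deg [-0.1 -0.1  7.5] jaw now 107.5 t 7.65
```

```bash
python3 -m creep '[[[0,-6,-1.2,0,0,2,1],[-0.5,-12,-1.2,0,0,4,1],[-1,-18,-1.2,0,0,6,1],[-1.5,-24,-1.2,0,0,7.5,1],[-1.8,-30,-1.2,0,0,7.5,1],[-1.8,-35,-1.2,0,0,7.5,1],[-1.8,-37.1,-1.2,0,0,7.5,1],[-1.8,-37.1,-1.2,0,0,7.5,1],[-1.8,-37.1,2,0,0,7.5,1],[-1.8,-37.1,5,0,0,7.5,1],[-1.8,-37.1,6.4,0,0,7.5,1],[-1.8,-37.1,6.4,0,0,7.5,1],[-1.8,-37.1,6.4,0,0,7.5,1]]]'
python3 - <<'E'
from h import *
d(545,-54,74,100)
p=camera("side"); cv2.imwrite("pics/side2.png",p["img"][:,:,::-1][100:420,100:520])
p=camera("top"); print(meas(p,"pocket_box",.026)); print(meas(p,"mat_green",.004)); cv2.imwrite("pics/top2.png",p["img"][:,:,::-1])
E
```

```text
time_s: 9.28
eef_pos: [0.5451, -0.0538, 0.0761]
tcp_rot: [-0.274, 3.128, 0.0]
force: [0.5, 0.4, -0.6]
gripper_width: 1.001
grasp_force: 0.0
cm [ 0.01 -0.02  0.21] deg [-0.   0.1 -0. ] jaw now 100.0 t 9.28
{'conf': 0.76, 'uv': array([148., 314.]), 'c': (418, 291), 'size': (63, 42), 'ang': 16.7}
{'conf': 0.7, 'uv': array([159., 316.]), 'c': (416, 294), 'size': (86, 62), 'ang': 16.6}
```

View pics/side2.png

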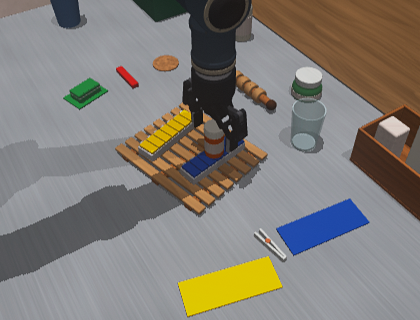

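View pics/top2.png

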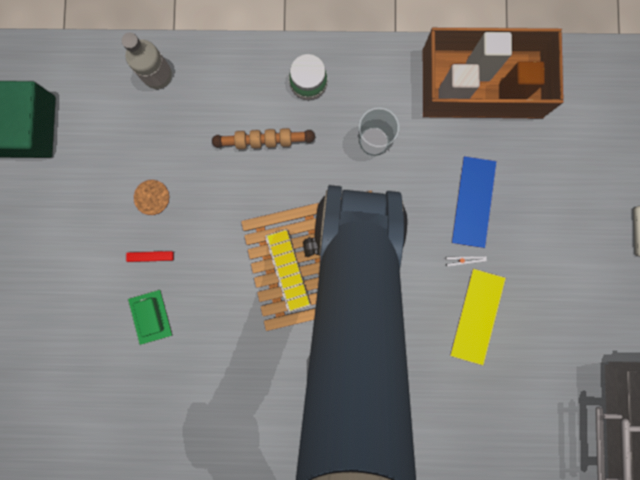

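The box sits in the middle of the green mat, about (148,314). The open jaws straddle the bottle. I'll grip it, lift, and carry it to the coaster at (151,197).

```bash
python3 -m creep '[[[0,0,0,0,0,0,0.3],[0,0,0,0,0,0,0.3],[0,0,0,0,0,0,0.3],[0,0,0,0,0,0,0.3],[0,0,0,0,0,0,0.3],[0,0,0,0,0,0,0.3],[0,0,0,0,0,0,0.3],[0,0,-2,0,0,0,0.3],[0,0,-5,0,0,0,0.3],[0,0,-8,0,0,0,0.3],[0,0,-8,0,0,0,0.3]]]' 30
python3 - <<'E'
from h import *
p=camera("top"); print(meas(p,"coaster",.004)); c=place_of(p,"coaster"); print(ray(p,c[0]["uv"],0))
d(632,300,155,100); d(632,300,40,100)
E
```

```text
time_s: 10.85
eef_pos: [0.5458, -0.0545, 0.1571]
tcp_rot: [-0.272, 3.125, -0.001]
force: [-0.4, 0.3, -0.6]
gripper_width: 0.44
grasp_force: 30.2
{'conf': 0.92, 'uv': array([151., 196.]), 'c': (631, 300), 'size': (64, 64), 'ang': 2.2}
[0.62994605 0.30812398 0.        ]
cm [-14.85  33.35  -0.11] deg [ 0.  -0.1 -0. ] jaw now 100.0 t 11.0
cm [-14.87  33.35  11.39] deg [ 0.  -0.1 -0. ] jaw now 100.0 t 11.0
```

```bash
python3 -m creep '[[[-1,3,0,0,0,0,0.3],[-3,7.5,0,0,0,0,0.3],[-5,12,0,0,0,0,0.3],[-7.5,17,0,0,0,0,0.3],[-10,22,0,0,0,0,0.3],[-12,27,0,0,0,0,0.3],[-14,31,0,0,0,0,0.3],[-14.8,33.3,0,0,0,0,0.3],[-14.8,33.3,0,0,0,0,0.3],[-14.8,33.3,3,0,0,0,0.3],[-14.8,33.3,6,0,0,0,0.3],[-14.8,33.3,9,0,0,0,0.3],[-14.8,33.3,10,0,0,0,0.3],[-14.8,33.3,10,0,0,0,0.3]]]'
python3 - <<'E'
from h import *
p=camera("side"); cv2.imwrite("pics/side3.png",cv2.resize(p["img"][:,:,::-1][80:260,160:400],None,fx=2.5,fy=2.5))
d(632,300,40,100)
E
```

```text
time_s: 12.75
eef_pos: [0.6326, 0.2975, 0.055]
tcp_rot: [0.27, -3.129, 0.002]
force: [0.4, -0.1, -0.7]
gripper_width: 0.438
grasp_force: 30.3
cm [0.09 0.18 1.61] deg [-0.   0.  -0.1] jaw now 99.9 t 12.8
```

View pics/side3.png

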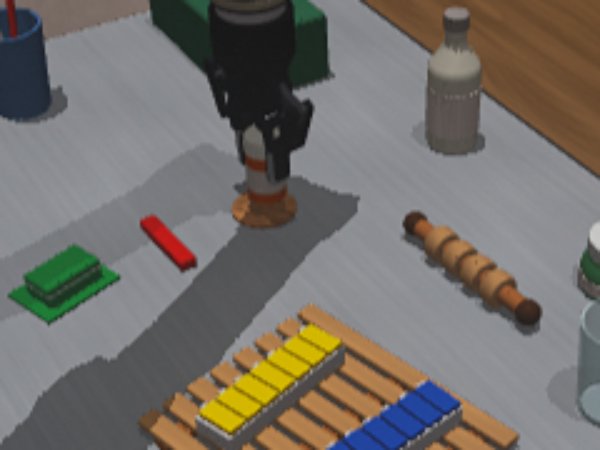

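The bottle hangs upright just above the coaster, with its foot near crop (265,195). I'll lower it, release, and back off upward.

```bash
python3 -m creep '[[[0.1,0.2,0.8,0,0,0,0.3],[0.1,0.2,1.4,0,0,0,0.3],[0.1,0.2,1.6,0,0,0,0.3],[0.1,0.2,1.6,0,0,0,0.3],[0.1,0.2,1.6,0,0,0,0.3]]]'
python3 - <<'E'
from h import *
d(632,300,40,100)
E
```

```text
time_s: 13.42
eef_pos: [0.6314, 0.3013, 0.0395]
tcp_rot: [-0.273, 3.129, 0.0]
force: [0.1, -0.1, -0.4]
gripper_width: 0.437
grasp_force: 30.3
cm [-0.04 -0.13 -0.05] deg [ 0.  0. -0.] jaw now 100.0 t 13.43
```

```bash
python3 -m creep '[[[0,0,0.1,0,0,0,0.3],[0,0,0.15,0,0,0,0.3],[0,0,0.15,0,0,0,0.3],[0,0,0.15,0,0,0,0.6],[0,0,0.15,0,0,0,0.8],[0,0,0.15,0,0,0,1],[0,0,0.15,0,0,0,1],[0,0,-2,0,0,0,1],[0,0,-6,0,0,0,1],[0,0,-11,0,0,0,1]]]'
python3 - <<'E'
from h import *
d(502,48,150,108); d(502,48,60,108)
E
```

```text
time_s: 14.68
eef_pos: [0.6309, 0.301, 0.1512]
tcp_rot: [0.273, -3.129, 0.0]
force: [1.4, 0.7, -0.2]
gripper_width: 1.001
grasp_force: 0.0
cm [ 17.07 -22.69   0.13] deg [-0. -0. -8.] jaw now 100.0 t 14.68
cm [ 17.07 -22.69   9.13] deg [-0. -0. -8.] jaw now 100.0 t 14.68
```

```bash
python3 -m creep '[[[3.5,-4.5,0,0,0,-2,1],[7,-9,0,0,0,-4,1],[10.5,-14,0,0,0,-6,1],[14,-18.5,0,0,0,-8,1],[17.1,-22.7,0,0,0,-8,1],[17.1,-22.7,0,0,0,-8,1],[17.1,-22.7,4,0,0,-8,1],[17.1,-22.7,8,0,0,-8,1],[17.1,-22.7,9,0,0,-8,1],[17.1,-22.7,9,0,0,-8,1]]]'
python3 - <<'E'
from h import *
d(502,48,29,108)
p=camera("top"); print(meas(p,"pill_bottle",.074),[ray(p,q["uv"],.004) for q in place_of(p,"pill_bottle")]); print(meas(p,"organizer_blue",.041))
p=camera("side"); cv2.imwrite("pics/side4.png",cv2.resize(p["img"][:,:,::-1][100:340,180:440],None,fx=2.3,fy=2.3))
E
```

```text
time_s: 15.92
eef_pos: [0.5028, 0.0487, 0.0598]
tcp_rot: [-0.492, 3.102, 0.0]
force: [-0.9, 0.1, -1.3]
gripper_width: 1.0
grasp_force: 0.0
cm [ 0.1  -0.04  3.08] deg [0. 0. 0.] jaw now 108.0 t 15.93
None [array([0.63047285, 0.30395806, 0.004     ])]
None
```

View pics/side4.png

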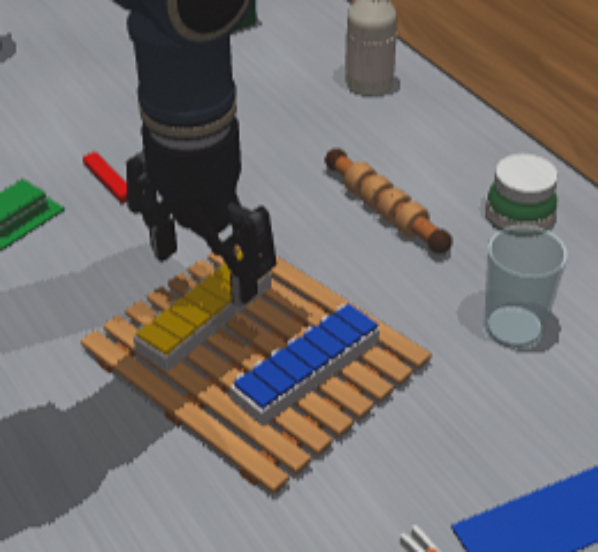

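The open jaws straddle the yellow organizer from above, the near finger between the two organizers at about (250,285). I'll descend and grip.

```bash
python3 -m creep '[[[0.1,0,1.5,0,0,0,1],[0.1,0,2.7,0,0,0,1],[0.1,0,3,0,0,0,1],[0.1,0,3,0,0,0,0.3],[0.1,0,3,0,0,0,0.3],[0.1,0,3,0,0,0,0.3],[0.1,0,3,0,0,0,0.3],[0.1,0,3,0,0,0,0.3],[0.1,0,3,0,0,0,0.3],[0.1,0,3,0,0,0,0.3]]]' 45
python3 - <<'E'
from h import *
d(425,-287,110,75); d(425,-287,18,75)
E
```

```text
time_s: 17.42
eef_pos: [0.5016, 0.0478, 0.0298]
tcp_rot: [-0.49, 3.102, 0.0]
force: [0.5, 0.4, 5.4]
gripper_width: 0.459
grasp_force: 47.5
cm [ 17.6  -29.48  -8.04] deg [ 0.   0.1 33. ] jaw now 108.0 t 17.43
cm [ 17.61 -29.48   1.16] deg [ 0.   0.1 33. ] jaw now 108.0 t 17.43
```

```bash
python3 -m creep '[[[0,0,-1.5,0,0,0,0.3],[0,0,-4,0,0,0,0.3],[0,0,-7,0,0,0,0.3],[1.5,-3,-8,0,0,3,0.3],[4,-7,-8,0,0,8,0.3],[6.5,-11,-8,0,0,13,0.3],[9,-15,-8,0,0,18,0.3],[11.5,-19.5,-8,0,0,23,0.3],[14,-24,-8,0,0,28,0.3],[16.5,-27.5,-8,0,0,32,0.3],[17.6,-29.5,-8,0,0,33,0.3],[17.6,-29.5,-8,0,0,33,0.3],[17.6,-29.5,-5,0,0,33,0.3],[17.6,-29.5,-2,0,0,33,0.3],[17.6,-29.5,-1,0,0,33,0.3],[17.6,-29.5,-1,0,0,33,0.3]]]'
python3 - <<'E'
from h import *
d(425,-287,18.5,75)
p=camera("top"); cv2.imwrite("pics/top3.png",p["img"][:,:,::-1]); print(meas(p,"organizer_blue",.041)); print(meas(p,"pill_bottle",.074))
E
```

```text
time_s: 19.42
eef_pos: [0.4248, -0.2862, 0.0391]
tcp_rot: [-0.409, -3.114, -0.001]
force: [0.1, 0.7, -0.9]
gripper_width: 0.453
grasp_force: 46.7
cm [-0.04 -0.07  2.06] deg [ 0.  -0.1  0. ] jaw now 75.0 t 19.43
{'conf': 0.56, 'uv': array([348., 246.]), 'c': (543, -55), 'size': (138, 40), 'ang': 10.6}
{'conf': 0.58, 'uv': array([142., 193.]), 'c': (628, 290), 'size': (58, 38), 'ang': 60.0}
```

View pics/top3.png

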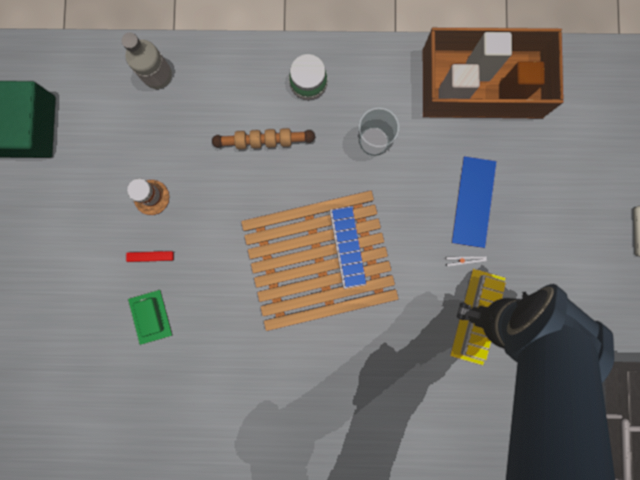

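The bottle stands on the coaster (cap at (140,190), foot at (151,197)). The yellow organizer is held over its mat, and the blue one is alone on the tray at (348,246). I'll lower the yellow one and release it.

```bash
python3 -m creep '[[[0,-0.1,1,0,0,0,0.3],[0,-0.1,1.8,0,0,0,0.3],[0,-0.1,2.1,0,0,0,0.3],[0,-0.1,2.1,0,0,0,0.3],[0,-0.1,2.1,0,0,0,0.6],[0,-0.1,2.1,0,0,0,0.8],[0,-0.1,2.1,0,0,0,1],[0,-0.1,2.1,0,0,0,1],[0,-0.1,0,0,0,0,1],[0,-0.1,-4,0,0,0,1],[0,-0.1,-9,0,0,0,1],[0,-0.1,-9,0,0,0,1]]]'
python3 - <<'E'
from h import *
d(543,-55,130,101); d(543,-55,31,101)
E
```

```text
time_s: 21.08
eef_pos: [0.4267, -0.2897, 0.1329]
tcp_rot: [0.41, 3.107, -0.004]
force: [1.4, -0.8, -0.3]
gripper_width: 1.0
grasp_force: 0.0
cm [-5.14 25.68  0.29] deg [ -0.2   0.4 -26. ] jaw now 75.0 t 21.07
cm [-5.06 25.7  10.19] deg [ -0.2   0.4 -26. ] jaw now 75.0 t 21.07
```

```bash
python3 -m creep '[[[-1,4.5,0,0,0,-5,1],[-2,9,0,0,0,-10,1],[-3,14,0,0,0,-15,1],[-4,19,0,0,0,-20,1],[-5,24,0,0,0,-25,1],[-5.1,25.7,0,0,0,-26,1],[-5.1,25.7,0,0,0,-26,1],[-5.1,25.7,4,0,0,-26,1],[-5.1,25.7,7,0,0,-26,1],[-5.1,25.7,7,0,0,-26,1]]]'
python3 - <<'E'
from h import *
d(543,-55,30,100.6)
p=camera("top"); print(meas(p,"organizer_yellow",.029)); print(meas(p,"mat_yellow",.004))
E
```

```text
time_s: 22.32
eef_pos: [0.5375, -0.0555, 0.0572]
tcp_rot: [0.294, -3.121, 0.001]
force: [-0.2, 0.1, 0.0]
gripper_width: 0.995
grasp_force: 0.0
cm [-0.57 -0.06  2.71] deg [ 0.  -0.4  0.2] jaw now 100.8 t 22.32
{'conf': 0.68, 'uv': array([479., 318.]), 'c': (427, -287), 'size': (139, 47), 'ang': -14.6}
{'conf': 0.95, 'uv': array([469., 312.]), 'c': (426, -288), 'size': (160, 61), 'ang': -15.1}
```

```bash
python3 -m creep '[[[-0.5,0,1.2,0,-0.4,0,1],[-0.5,0,2.4,0,-0.4,0,1],[-0.5,0,2.7,0,-0.4,0,1],[-0.5,0,2.7,0,-0.4,0,0.3],[-0.5,0,2.7,0,-0.4,0,0.3],[-0.5,0,2.7,0,-0.4,0,0.3],[-0.5,0,2.7,0,-0.4,0,0.3],[-0.5,0,2.7,0,-0.4,0,0.3],[-0.5,0,2.7,0,-0.4,0,0.3],[-0.5,0,2.7,0,-0.4,0,0.3]]]' 45
python3 - <<'E'
from h import *
d(630,-283,110,81.6); d(630,-283,18,81.6)
E
```

```text
time_s: 23.72
eef_pos: [0.5458, -0.0523, 0.0328]
tcp_rot: [-0.299, 3.119, 0.001]
force: [0.9, 0.3, 5.6]
gripper_width: 0.454
grasp_force: 47.5
cm [ -3.95 -24.25  -7.68] deg [ 0.1  0.5 19.4] jaw now 101.0 t 23.73
cm [ -3.87 -24.25   1.52] deg [ 0.1  0.5 19.4] jaw now 101.0 t 23.73
```

```bash
python3 -m creep '[[[0,0,-1.5,0,0,0,0.3],[0,0,-4,0,0,0,0.3],[0,0,-7,0,0,0,0.3],[-0.5,-3,-7.7,0,0,2,0.3],[-1.1,-7,-7.7,0,0,5,0.3],[-1.8,-11,-7.7,0,0,8,0.3],[-2.5,-15,-7.7,0,0,12,0.3],[-3.3,-19.5,-7.7,0,0,16,0.3],[-4,-23,-7.7,0,0,19,0.3],[-4.2,-24.2,-7.7,0,0.5,19.4,0.3],[-4.2,-24.2,-7.7,0,0.5,19.4,0.3],[-4.2,-24.2,-5,0,0.5,19.4,0.3],[-4.2,-24.2,-2,0,0.5,19.4,0.3],[-4.2,-24.2,-0.5,0,0.5,19.4,0.3],[-4.2,-24.2,-0.5,0,0.5,19.4,0.3]]]'
python3 - <<'E'
from h import *
d(633,-283.5,21.3,81.6)
p=camera("top"); cv2.imwrite("pics/top4.png",cv2.resize(p["img"][:,:,::-1][130:390,400:600],None,fx=2.3,fy=2.3))
E
```

```text
time_s: 25.6
eef_pos: [0.6317, -0.2801, 0.0365]
tcp_rot: [-0.228, -3.129, -0.004]
force: [-0.3, -0.2, -0.8]
gripper_width: 0.453
grasp_force: 46.8
cm [-0.18 -0.32  1.52] deg [ 0.1 -0.3  0.1] jaw now 81.7 t 25.6
```

View pics/top4.png

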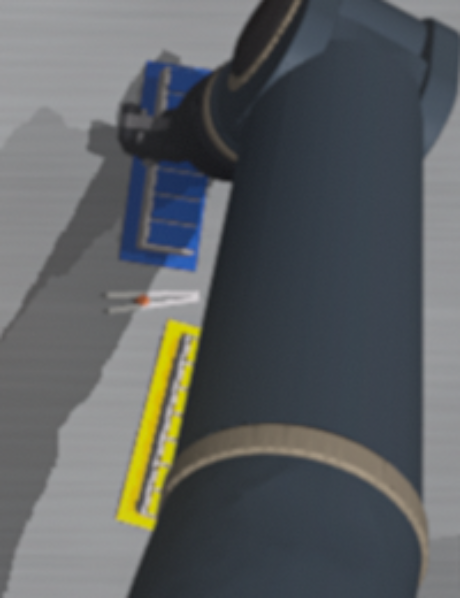

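The blue organizer hovers over its mat, its lower end at about crop (168,248) inside the mat. The yellow one rests on its own mat. I'll make the small correction, lower and release.

```bash
python3 -m creep '[[[-0.2,-0.3,0.8,0,-0.3,0,0.3],[-0.2,-0.3,1.3,0,-0.3,0,0.3],[-0.2,-0.3,1.5,0,-0.3,0,0.3],[-0.2,-0.3,1.5,0,-0.3,0,0.3],[-0.2,-0.3,1.5,0,-0.3,0,0.3]]]'
python3 - <<'E'
from h import *
d(633,-283.5,20.8,81.6)
E
```

```text
time_s: 26.28
eef_pos: [0.6341, -0.2851, 0.0227]
tcp_rot: [0.231, 3.129, 0.001]
force: [-0.0, -0.6, -0.4]
gripper_width: 0.45
grasp_force: 46.8
cm [0.14 0.14 0.19] deg [ 0.   0.2 -0. ] jaw now 81.6 t 26.27
```

```bash
python3 -m creep '[[[0.1,0.1,0.1,0,0,0,0.3],[0.1,0.1,0.2,0,0,0,0.3],[0.1,0.1,0.25,0,0,0,0.3],[0.1,0.1,0.25,0,0,0,0.3]]]'
```

```text
time_s: 26.78
eef_pos: [0.6331, -0.2837, 0.0209]
tcp_rot: [0.231, 3.13, 0.002]
force: [-2.6, 2.1, 4.7]
gripper_width: 0.454
grasp_force: 47.6
```

Contact (4.7 N), so I'll release, go up and move clear to look.

```bash
python3 -m creep '[[[0,0,0,0,0,0,0.6],[0,0,0,0,0,0,0.8],[0,0,0,0,0,0,1],[0,0,0,0,0,0,1],[0,0,-2,0,0,0,1],[0,0,-6,0,0,0,1],[0,0,-12,0,0,0,1],[0,6,-15,0,0,0,1],[0,12,-15,0,0,0,1],[0,18,-15,0,0,0,1],[0,24,-15,0,0,0,1],[0,28,-15,0,0,0,1],[0,28,-15,0,0,0,1],[0,28,-15,0,0,0,1],[0,28,-15,0,0,0,1]]]'
python3 - <<'E'
from h import *
s=get_state(); print(s["time_s"],s["eef_pos"],np.abs(s["dq"]).max())
p=camera("top"); cv2.imwrite("pics/top5.png",p["img"][:,:,::-1])
for a,b,h in(("organizer_yellow","mat_yellow",.029),("organizer_blue","mat_blue",.029),("pocket_box","mat_green",.026)):
    print(meas(p,a,h),meas(p,b,.004))
print([ray(p,q["uv"],.004) for q in place_of(p,"pill_bottle")],meas(p,"coaster",.004))
p=camera("side"); cv2.imwrite("pics/side5.png",p["img"][:,:,::-1])
print([ray(p,q["uv"],.004) for q in place_of(p,"pill_bottle")],meas(p,"coaster",.004))
E
```

```text
time_s: 28.65
eef_pos: [0.6736, -0.0096, 0.1709]
tcp_rot: [0.236, 3.129, -0.001]
force: [-0.2, -1.1, 0.4]
gripper_width: 0.997
grasp_force: 0.0
28.65 [ 0.67363132 -0.00958728  0.17094227] 0.005655216895832619
{'conf': 0.89, 'uv': array([480., 317.]), 'c': (426, -287), 'size': (139, 46), 'ang': -15.3} {'conf': 0.78, 'uv': array([467., 316.]), 'c': (426, -287), 'size': (161, 61), 'ang': -15.0}
{'conf': 0.92, 'uv': array([476., 198.]), 'c': (628, -281), 'size': (144, 49), 'ang': -6.4} {'conf': 0.8, 'uv': array([462., 214.]), 'c': (629, -273), 'size': (160, 57), 'ang': -0.4}
{'conf': 0.92, 'uv': array([147., 311.]), 'c': (419, 290), 'size': (64, 41), 'ang': 17.5} {'conf': 0.68, 'uv': array([158., 312.]), 'c': (417, 293), 'size': (83, 59), 'ang': 17.1}
[array([0.63485908, 0.30468658, 0.004     ])] {'conf': 0.8, 'uv': array([156., 203.]), 'c': (628, 295), 'size': (66, 55), 'ang': -29.6}
[array([0.63182669, 0.28761048, 0.004     ])] {'conf': 0.51, 'uv': array([264., 168.]), 'c': (626, 294), 'size': (60, 46), 'ang': -33.0}
```

View pics/top5.png

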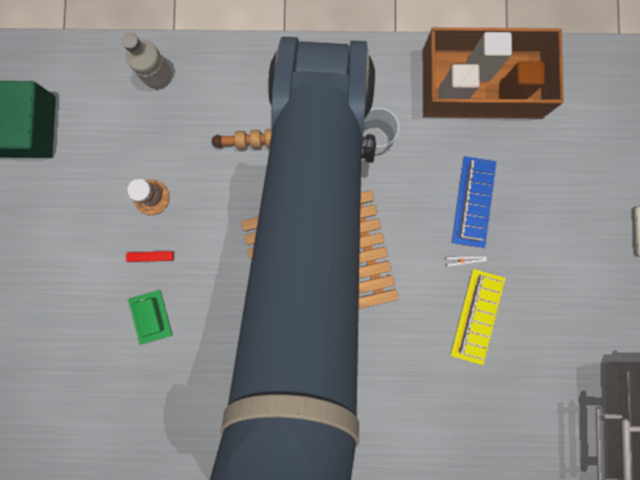

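View pics/side5.png

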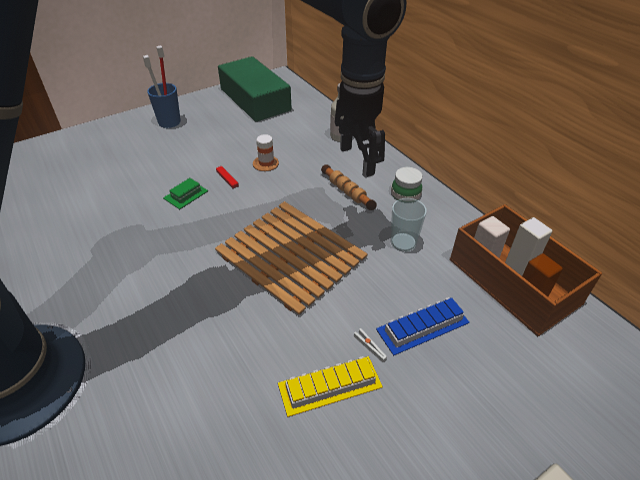

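Both views show all four things upright and centred on their own places: yellow at (480,317), blue at (476,198), box at (147,311) and the bottle on the coaster at (151,197). The tumbler hasn't moved and the gripper is clear, so I'm handing in.

```bash
python3 -c "
from bench import *
print(sign_off())"
```

```text
the job is handed in; nothing more can be done
None
```

All four medicines are upright in the middle of their own places, the tumbler was left where it stood, and the job was handed in at about 29 s of the 93 s allowed.

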